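# Stagger the bead trays on the tiled table

## Robot

A 7-joint arm with a two-finger parallel gripper is mounted at the origin on the work surface. World frame = base frame: x ahead of the robot, y to its left, z up, the work surface at z = 0. Lengths are in m, angles in rad, forces in N, time in s.
With the tool pointing down it reaches from about 0.35 to 0.775 m from the base axis. Payload 3.1 kg.
Tool frame: the origin (TCP) lies at the very end of the fingers, on their centre line; the grasp point (between the pads) lies 19 mm behind it (env.grasp_offset is the distance from the TCP to the grasp point, in m); z points along the fingers, y is the direction in which the jaws open and shut (so a half turn about z gives the same grasp; the last joint's range is limited). The gripper opens to 85 mm and grips with 20 to 120 N. Pads are 22 mm wide; open, the fingers measure 114 mm over their backs; the gripper's body (76 mm by 85 mm) begins 54 mm behind the grasp point. The pads swing forward as they close: fully open they stand 13 mm farther back than shut.
Start: joints at [1.134, 0.311, 0.014, 1.512, -0.004, 1.319, -0.027], TCP at [0.212, -0.508, 0.231] pointing down, gripper open.
Joint ranges: [-2.7, 2.7], [-0.3, 1.91], [-1.27, 1.3], [0.12, 2.57], [-1.44, 4.58], [0.2, 2.03], [-3.05, 3.05]. Speed limits (rad/s): [2.79, 2.79, 3.14, 3.14, 3.14, 3.14, 3.14].

## Interface

Orientations are given as a unit quaternion [x, y, z, w].
In Python, from rig import env, kin, status, capture, calibration, sign_off gives the robot as it stands. Calls block until the motion is done:
- env.movep(position, orientation): joint-space move of the TCP to a pose.
- env.movel(position, ori=None, speed=0.15): straight line of the TCP; ori=None keeps the orientation; speed is the mean speed in m/s.
- env.move_j(angles): joint-space move.
- env.grip(opening): finger opening in m; the grip force is fixed at half the most; returns when the fingers have stopped.
- env.dwell(seconds).
- kin.solve_ik(position, orientation): joint angles nearest the present ones, or None.
- status.get_obs(): the state.
- capture(name): name is "scene" or "side" or "wrist"; returns (picture, depth): 480x640x3 uint8, red, green, blue; 480x640 float32, m along the optical axis (not along the pixel's ray), 0 where there is no reading.
- calibration(name): a dict with "fx", "fy", "cx", "cy" (pixels), "eye" and "rotation" of the camera in the world. Camera axes: x right, y down, z forward; pixel columns grow to the right and rows downward; lengths in m; the calibration is good to about 2 mm. A picture is of the moment at which its call begins: read the wrist's pose just before it. calibration takes no time and is no camera call; for the wrist camera it gives the pose at the moment of the call.
A pose or a line that the arm cannot do raises env.PlanningError and nothing moves.
- sign_off(): hands the job in, once; it reports no verdict.
The state is a dict: "clock": time; "q": joint angles; "qvel": joint speeds; "effort": joint torques, N m; "position": TCP position; "orientation": TCP orientation; "force": force on the tool from outside, world axes, zero at the start; "wrist_torque": the same for the moment, N m; "finger_gap": finger opening in m.
Only numpy, scipy, OpenCV 4.12 (cv2) and the standard library are available. Lean on these libraries where they do the work, as an engineer would, in place of code of your own. Each camera call takes 0.05 s, during which the arm holds its last target.

## Task

Stack the bead trays in a zigzag on the purple one: first set the teal tray lengthwise on the purple tray's rim, shifted along by one compartment so that only the end compartment with the pearl beads stays open, then set the orange tray on the teal one, shifted back so that it stands straight above the purple tray. Set them down rather than dropping them, keep the trays in line, and leave the purple tray and the small glass cup where they are.

Things in the scene. Friction and masses are not known exactly. Their poses are not given: they have to be found in the camera images.
- tray_purple: Purple open bead tray, 150 long (x) x 50 wide (y) x 24 mm high, three 50 mm compartments in a row, flat underside. Origin: centre of underside, z up. Bottom of the stack, 350 g, loose on a mat 3 mm above the table in a low pink frame (8 mm high). Its +x end compartment, pointing away from the robot (within 30 degrees), has two 15 mm pearl-white beads, fixed, below the rim: the tray on it goes 50 mm towards its -x end.
- tray_teal: Teal open bead tray, 150 long (x) x 50 wide (y) x 24 mm high, three 50 mm compartments in a row, flat underside. Origin: centre of underside, z up. 3 mm walls, narrow inward lip along both long rims. Loose on the tiles, about 100 g, same either way round; grip across its 50 mm width at mid-length from above.
- tray_orange: Orange open bead tray, 150 long (x) x 50 wide (y) x 24 mm high, three 50 mm compartments in a row, flat underside. Origin: centre of underside, z up. 3 mm walls, narrow inward lip along both long rims. Loose on the tiles, about 100 g, same either way round; grip across its 50 mm width at mid-length from above.
- glass_cup: Small clear glass cup, 52 mm across the rim, 50 mm high, loose on the table beyond the trays; to be left alone. Origin: centre of the underside. Not needed either: ring pliers, a wooden spool, a shut grey-white flap case 110 x 75 x 35 mm.

How it is judged:
On the way:
1. the teal tray rests on the purple tray, shifted one compartment away from the beads, and is released (x of tray_teal in the frame of tray_purple between -0.065 and -0.035 m and y of tray_teal in the frame of tray_purple between -0.015 and 0.015 m and z of tray_teal in the frame of tray_purple between 0.018 and 0.03 m and angle between the x axis of tray_teal and the x axis of tray_purple, either way round below 0.26 rad and angle between tray_teal's own z axis and vertical below 0.12 rad and contact force between the fingers and tray_teal below 0.1 N), for 0.3 s.
At the end, for the whole second after the job is handed in: In the purple tray's frame: teal rests on it 50 mm towards -x, undersides 24 mm apart; orange rests on teal straight above purple, 48 mm up. Each within 15 mm along and across, 6 mm in height, 15 degrees in line (either way round), 7 degrees of level; all released and at rest (all of step 1 and x of tray_orange in the frame of tray_purple between -0.015 and 0.015 m and y of tray_orange in the frame of tray_purple between -0.015 and 0.015 m and z of tray_orange in the frame of tray_purple between 0.042 and 0.054 m and angle between the x axis of tray_orange and the x axis of tray_purple, either way round below 0.26 rad and angle between each of tray_orange, tray_purple's own z axis and vertical below 0.12 rad and contact force between the fingers and tray_orange below 0.1 N and linear speed of each of tray_teal, tray_orange below 0.02 m/s); the robot touches nothing.
It fails at once if the glass cup is moved more than 20 mm or tipped (distance of glass_cup from where it was at the start of the episode above 0.02 m or angle between glass_cup's own z axis and vertical above 0.3 rad).
It fails at once if the purple tray is pushed more than 30 mm from its place (distance of tray_purple from where it was at the start of the episode above 0.03 m).
It fails at once if a tray is dropped (falls free faster than 0.8 m/s, from about 30 mm or more) ((linear speed of tray_teal above 0.8 m/s and contact force between the fingers and tray_teal below 0.05 N) or (linear speed of tray_orange above 0.8 m/s and contact force between the fingers and tray_orange below 0.05 N)).
It also fails if it takes over 58 s, if anything falls off the work surface, if the arm or the gripper's body presses on something with over 40 N, if the wrist force passes 120 N, or if a joint passes its speed limit or range.

## Working session

There is one attempt and no reset: what is moved stays moved. The work goes in short steps, each a Python script; the robot and the scene stay as the last script left them, time stands still between calls to the robot, and variables do not carry over. Pictures are saved under pics/ and viewed, and the job is handed in when it is done.

```bash
ls; mkdir -p pics; python3 - <<'E'
from rig import *
from rig import env,kin,status,capture,calibration
import cv2,numpy as np
for n in ("scene","side"):
    p,d=capture(n); cv2.imwrite(f"pics/{n}0.png",p[:,:,::-1]); np.save(f"{n}0.npy",d); np.save(f"{n}0p.npy",p)
    print(calibration(n))
o=status.get_obs(); print(o["clock"],o["position"],o["orientation"],o["force"],env.grasp_offset)
E
```

```text
pics
{'fx': 562.243605736874, 'fy': 562.243605736874, 'cx': 320.8744608415045, 'cy': 240.1276939469808, 'eye': array([0.99303041, 0.55811972, 0.8002629 ]), 'rotation': array([ 0.27649201,  0.89204636, -0.33943376, -0.11220598])}
{'fx': 522.0704796946302, 'fy': 522.0704796946302, 'cx': 316.1863947020576, 'cy': 243.58313608591794, 'eye': array([0.39839178, 0.67690472, 0.48349634]), 'rotation': array([-0.14673725,  0.86033418, -0.48179121,  0.0785526 ])}
0.1 [ 0.21126915 -0.50708345  0.23029489] [ 9.80576673e-01  1.96133077e-01 -2.66004331e-04 -1.06438577e-03] [ 0.13682149 -0.06421038  0.02324005] 0.0187
```

View pics/scene0.png

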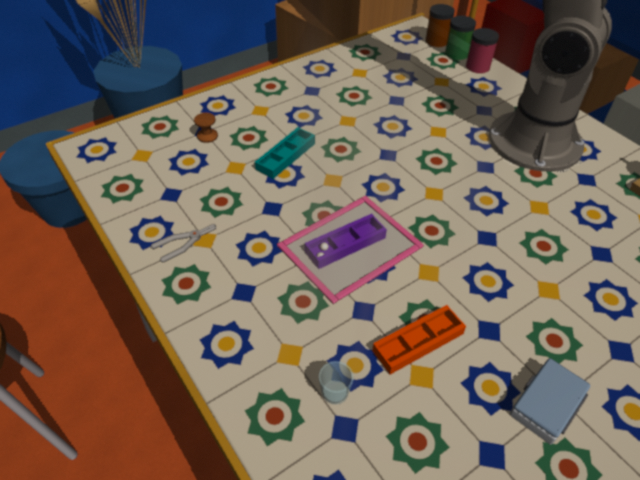

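View pics/side0.png

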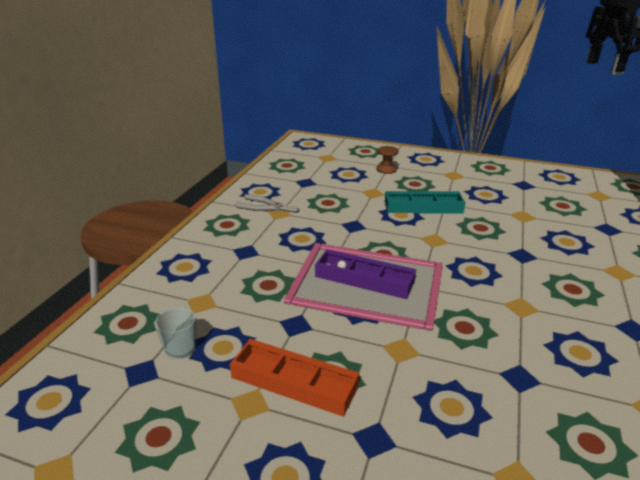

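The scene view shows teal at about (285,152), purple with the pearls at (345,238) and the pearls at (322,248). Orange is at (420,338) and the cup at (336,382). The side view agrees. Next I locate them by colour mask and depth.

```bash
cat > h.py <<'E'
import numpy as np,cv2
from scipy.spatial.transform import Rotation as R
HUE={'teal':((80,110,40),(97,255,255)),'orange':((5,190,90),(13,255,255)),'purple':((125,110,30),(150,255,255))}
def rmat(c):
    r=np.asarray(c['rotation']); return R.from_quat(r).as_matrix() if r.size==4 else r.reshape(3,3)
def mask(p,name):
    m=cv2.inRange(cv2.cvtColor(p,cv2.COLOR_RGB2HSV),*[np.array(v) for v in HUE[name]])
    n,l,s,_=cv2.connectedComponentsWithStats(m)
    i=1+np.argmax(s[1:,4]); return l==i,s[i]
def rays(c,u,v):
    d=np.stack([(u-c['cx'])/c['fx'],(v-c['cy'])/c['fy'],np.ones(len(u))],1)
    return d@rmat(c).T
def cloud(c,d,m):
    v,u=np.nonzero(m&(d>0)); return np.asarray(c['eye'])+rays(c,u.astype(float),v.astype(float))*d[v,u][:,None]
def onplane(c,u,v,z):
    r=rays(c,np.atleast_1d(u).astype(float),np.atleast_1d(v).astype(float)); e=np.asarray(c['eye'])
    return e+r*((z-e[2])/r[:,2])[:,None]
def rect(P):
    (cx,cy),(w,h),a=cv2.minAreaRect(P[:,:2].astype(np.float32)*1000)
    if w<h: w,h,a=h,w,a+90
    a=(a+90)%180-90
    return np.round([cx/1000,cy/1000,w,h,a],4)
E
python3 - <<'E'
from h import *
from rig import calibration
for n in("scene","side"):
    p=np.load(n+"0p.npy");d=np.load(n+"0.npy");c=calibration(n)
    for k in HUE:
        m,s=mask(p,k); P=cloud(c,d,m); z=P[:,2]
        q=np.percentile(z,[2,50,90,98])
        zt={'purple':.027}.get(k,.024)
        T=P[abs(z-zt)<.006]
        hull=cv2.minAreaRect
        # contour cast to the rim plane
        v,u=np.nonzero(m); C=onplane(c,u,v,zt)
        print(n,k,s,len(P),'z%',np.round(q,3),'rim',len(T),rect(T),'all',rect(P),'cast',rect(C))
    print('mat/table',np.round(cloud(c,d,np.pad(np.ones((3,3),bool),((300,177),(200,437))))[:3],3).tolist())
p=np.load("scene0p.npy");c=calibration("scene")
E
```

```text
scene teal [ 255  127   59   52 1389] 1382 z% [0.002 0.015 0.025 0.027] rim 585 [  0.502   -0.2708 152.9906  53.4933  19.6655] all [  0.4888  -0.2776 185.1556  62.9198  24.4503] cast [  0.5036  -0.2629 168.7377  65.7261  19.3384]
scene orange [    0   176   197   304 29943] 29823 z% [-0.757 -0.75  -0.745 -0.742] rim 0 [0. 0. 0. 0. 0.] all [ 1.1640000e+00 -8.2280000e-01  1.5350077e+03  4.3228950e+02
  8.9934400e+01] cast [ 1.078500e+00 -1.352000e-01  7.718027e+02  2.161349e+02  8.994150e+01]
scene purple [ 306  214   80   53 1752] 1748 z% [0.005 0.018 0.028 0.03 ] rim 755 [ 5.473000e-01  1.300000e-02  1.486023e+02  5.265360e+01 -3.113700e+00] all [ 5.473000e-01  1.280000e-02  1.487396e+02  5.308060e+01 -3.090600e+00] cast [ 5.496000e-01  1.800000e-02  1.537903e+02  6.319310e+01 -3.225500e+00]
mat/table [[0.83, -0.028, 0.001], [0.829, -0.027, 0.001], [0.827, -0.027, -0.0]]
side teal [ 386  191   79   22 1602] 1597 z% [0.002 0.015 0.024 0.025] rim 602 [  0.4985  -0.2694 148.624   55.3683  18.5685] all [  0.499   -0.2703 148.7003  57.6816  18.9383] cast [  0.4959  -0.2504 155.0828  89.7754  19.8271]
side orange [ 231  340  127   75 4859] 4846 z% [0.002 0.013 0.024 0.025] rim 1906 [  0.5722   0.2515 150.8348  51.5674  -4.1684] all [  0.5722   0.2517 150.8348  51.944   -4.1684] cast [  0.5704   0.2598 153.8877  67.1058  -4.3368]
side purple [ 316  250   99   48 2722] 2712 z% [0.005 0.018 0.027 0.028] rim 1054 [ 5.447000e-01  1.360000e-02  1.492895e+02  5.354840e+01 -3.588500e+00] all [ 5.447000e-01  1.320000e-02  1.494075e+02  5.435940e+01 -3.746000e+00] cast [ 5.440000e-01  2.760000e-02  1.528887e+02  7.862100e+01 -3.509200e+00]
mat/table [[0.764, 0.146, 0.001], [0.764, 0.144, -0.0], [0.76, 0.146, 0.003]]
```

```bash
cat >> h.py <<'E'
def q(deg): 
    a=np.radians(deg)/2; return np.array([np.cos(a),np.sin(a),0,0])
E
python3 - <<'E'
from h import *
from rig import env,kin,status,capture,calibration
p=np.load("scene0p.npy");d=np.load("scene0.npy");c=calibration("scene")
m=np.zeros((480,640),bool); m[330:400,372:468]=1
hsv=cv2.cvtColor(p,cv2.COLOR_RGB2HSV); m&=(cv2.inRange(hsv,*[np.array(v) for v in HUE['orange']])>0)
P=cloud(c,d,m);print('orange',rect(P[abs(P[:,2]-.024)<.006]))
print('cup foot',onplane(c,[336],[398],0), 'pearls',onplane(c,[322],[246],.02))
for pos,a in (((.500,-.270,.12),19),((.496,.016,.03),-3.4),((.572,.2515,.003),-4.2),((.546,.013,.055),-3.4)):
    print(kin.solve_ik(np.array(pos),q(a)))
env.movep(np.array([.500,-.270,.15]),q(19))
cw=calibration("wrist");p,d=capture("wrist"); cv2.imwrite("pics/w1.png",p[:,:,::-1])
m,s=mask(p,'teal');P=cloud(cw,d,m);T=P[abs(P[:,2]-.024)<.005];print(s,len(T),rect(T),np.percentile(P[:,2],[2,50,98]))
o=status.get_obs();print(o["clock"],o["position"],o["force"],o["finger_gap"])
E
```

```text
orange [  0.5778   0.2494 142.1597  52.4854  -4.5039]
cup foot [[0.74142052 0.25309083 0.        ]] pearls [[0.5930253  0.00153364 0.02      ]]
[ 0.58627051  0.43911743 -0.16543372  1.61824348  0.07901484  1.09077957
 -0.83944654]
[ 0.30442697  0.46524636 -0.47396634  1.89583231  0.27729111  0.84506139
 -1.94226424]
[-0.06329187  0.74944323 -0.58746133  1.540237    0.46689597  0.99513416
 -2.42878511]
[ 0.26598004  0.50700608 -0.4332103   1.74015673  0.25330338  0.94991721
 -1.89786126]
[  281   122    72   193 12791] 4902 [  0.5003  -0.2713 149.4456  49.865   19.4587] [0.00180615 0.00401859 0.02516341]
1.575 [ 0.49894794 -0.27241773  0.15029038] [-0.17713398 -0.3862817  -0.36481932] 0.08554438046145478
```

View pics/w1.png

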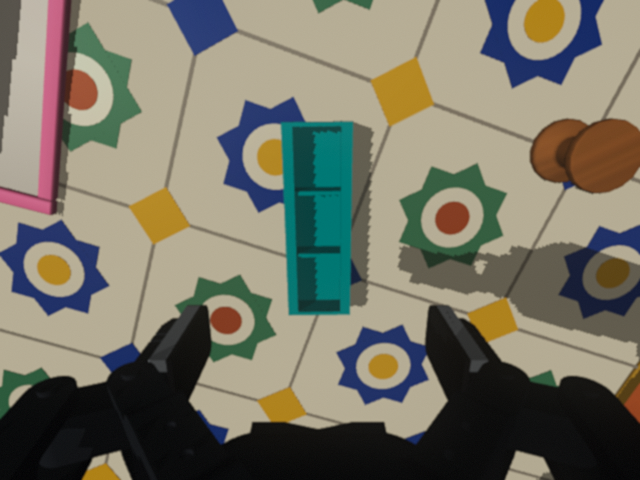

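The wrist view shows teal centred at pixel (320,218) between the fingers. It measures 149 x 50 mm, which matches the given size. I'll grasp it now.

```bash
python3 - <<'E'
from h import *
from rig import env,kin,status,capture,calibration
def st(t):
    o=status.get_obs();print(t,round(o["clock"],2),np.round(o["position"],4),np.round(o["force"],1),round(o["finger_gap"],4))
P=np.array([.5003,-.2713,0]);Q=q(19.46)
env.movel(P+[0,0,.03],Q);st('a')
env.movel(P+[0,0,.004],Q,speed=.05);st('down')
env.grip(.045);st('grip')
p,d=capture("wrist"); cv2.imwrite("pics/w2.png",p[:,:,::-1])
env.movel(P+[0,0,.05],Q,speed=.08);st('lift')
env.dwell(.1);st('lift')
p,d=capture("wrist"); cv2.imwrite("pics/w3.png",p[:,:,::-1])
p,d=capture("side"); cv2.imwrite("pics/s3.png",p[:,:,::-1])
E
```

```text
a 2.52 [ 0.5012 -0.2719  0.031 ] [ 0.8 -0.4 -0.2] 0.0855
down 3.19 [ 0.5003 -0.2713  0.0038] [-0.5 -0.6 -0.1] 0.085
grip 3.62 [ 0.501  -0.2716  0.0047] [1.  0.2 2.2] 0.0488
lift 4.39 [ 0.4999 -0.2712  0.0498] [ 0.4  0.  -1.4] 0.0487
lift 4.49 [ 0.4997 -0.271   0.0493] [ 0.7  0.2 -1.2] 0.0488
```

View pics/w3.png

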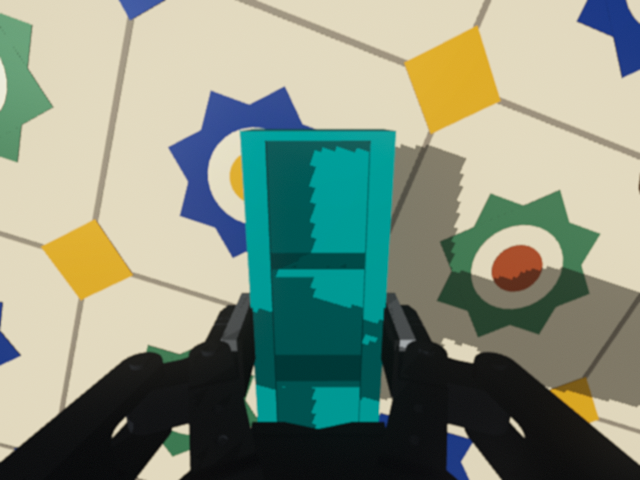

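View pics/s3.png

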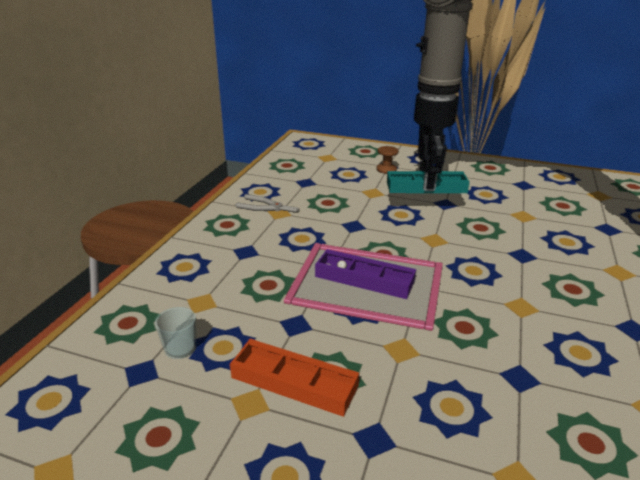

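Teal is held level, spanning pixels (250–390, 130–425) in the wrist view. I'll carry it over and measure purple from the wrist on the way.

```bash
python3 - <<'E'
from h import *
from rig import env,kin,status,capture,calibration
def st(t):
    o=status.get_obs();print(t,round(o["clock"],2),np.round(o["position"],4),np.round(o["force"],1),round(o["finger_gap"],4))
env.movel(np.array([.5003,-.2713,.14]),q(19.46));
Q=q(-3.4)
env.movep(np.array([.43,.017,.16]),Q);env.dwell(.2);st('hov')
cw=calibration("wrist");p,d=capture("wrist"); cv2.imwrite("pics/w4.png",p[:,:,::-1]);np.save("w4d.npy",d)
m,s=mask(p,'purple');P=cloud(cw,d,m);T=P[abs(P[:,2]-.027)<.005];print(s,len(T),rect(T),np.percentile(P[:,2],[2,50,98]))
m,s=mask(p,'teal');P=cloud(cw,d,m);T=P[abs(P[:,2]-P[:,2].max())<.008];print(s,len(T),rect(T),np.percentile(P[:,2],[2,50,98]))
E
```

```text
hov 6.68 [0.4304 0.0158 0.1598] [-0.7 -0.6 -0.9] 0.0487
[ 275    0   77  129 9297] 3518 [ 5.42200e-01  1.26000e-02  7.99198e+01  4.93918e+01 -3.51960e+00] [0.0046858  0.0068486  0.02820178]
[  241   130   155   300 40633] 83 [4.41100e-01 1.58000e-02 2.83317e+01 2.55750e+00 8.45807e+01] [0.15713608 0.15918777 0.18013468]
```

View pics/w4.png

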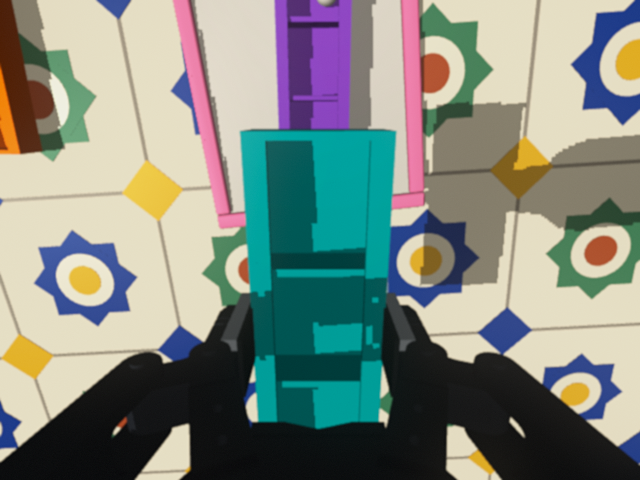

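The wrist view shows purple's strip at columns 277–350, with dividers at rows 20 and 97. Its width (49.4 mm), line and angle (-3.5°) agree with the fixed cameras. I'll check the dividers for x and then set teal down.

```bash
python3 - <<'E'
from h import *
from rig import env,kin,status,capture,calibration
def st(t):
    o=status.get_obs();print(t,round(o["clock"],2),np.round(o["position"],4),np.round(o["force"],1),round(o["finger_gap"],4)); return o
c=calibration("wrist"); D=onplane(c,[313,315],[20,97],.025); print('dividers',D,'mid',D.mean(0))
Q=q(-3.5);T=np.array([.4961,.0161,0])
env.movel(T+[0,0,.10],Q);env.movel(T+[0,0,.045],Q,speed=.08);env.dwell(.2)
f0=st('pre')["force"][2]
for z in np.arange(.039,.0265,-.0015):
    env.movel(T+[0,0,z],Q,speed=.02);o=st('z%.4f'%z)
    if o["force"][2]-f0>3: break
p,d=capture("side"); cv2.imwrite("pics/s5.png",p[:,:,::-1])
p,d=capture("scene"); cv2.imwrite("pics/c5.png",p[:,:,::-1])
E
```

```text
dividers [[0.57053608 0.01108544 0.025     ]
 [0.52292015 0.01286522 0.025     ]] mid [0.54672811 0.01197533 0.025     ]
pre 8.52 [0.4967 0.0161 0.0456] [-0.   0.3 -1. ] 0.0486
z0.0390 8.97 [0.4959 0.0161 0.0388] [ 1.1  0.  -0.4] 0.0486
z0.0375 9.22 [0.496  0.0161 0.0374] [-0.2  0.2 -0.3] 0.0487
z0.0360 9.47 [0.496  0.0161 0.0359] [-1.2  0.1 -0.2] 0.0488
z0.0345 9.72 [0.496  0.0161 0.0344] [ 0.  -0.2 -0.6] 0.0485
z0.0330 9.97 [0.496  0.0161 0.0329] [-1.1 -0.6 -0.9] 0.0487
z0.0315 10.22 [0.4965 0.0161 0.0317] [0.1 0.2 0.6] 0.0486
z0.0300 10.47 [0.4965 0.0161 0.0317] [-2.5 -0.6  9.6] 0.0485
```

View pics/s5.png

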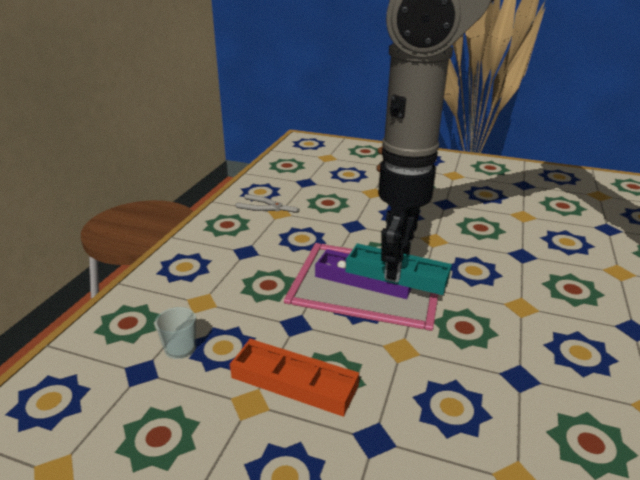

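Contact came at TCP z 0.0317, as expected. The side view shows teal on purple with the pearls at (342,265) left open. Now I release, retreat and check.

```bash
python3 - <<'E'
from h import *
from rig import env,kin,status,capture,calibration
def st(t):
    o=status.get_obs();print(t,round(o["clock"],2),np.round(o["position"],4),np.round(o["force"],1),round(o["finger_gap"],4)); return o
Q=q(-3.5);T=np.array([.4961,.0161,0])
env.movel(T+[0,0,.0315],Q,speed=.02);st('relieved')
env.grip(.056);env.grip(.085);st('open')
env.movel(T+[0,0,.14],Q,speed=.12)
env.movel(np.array([.45,.017,.20]),Q);env.dwell(.2);st('up')
cw=calibration("wrist");p,d=capture("wrist"); cv2.imwrite("pics/w6.png",p[:,:,::-1])
m,s=mask(p,'teal');P=cloud(cw,d,m);S=P[abs(P[:,2]-.051)<.005];print('teal',s,len(S),rect(S),np.percentile(P[:,2],[2,50,98]))
m,s=mask(p,'purple');P=cloud(cw,d,m);S=P[abs(P[:,2]-.027)<.005];print('purple',len(S),rect(S))
E
```

```text
relieved 10.82 [0.4962 0.0161 0.0317] [-1.3 -0.7  3.6] 0.0488
open 11.46 [0.4961 0.0161 0.0315] [ 0.3  0.2 -0.8] 0.0851
up 13.38 [0.4498 0.0169 0.199 ] [-0.  -0.3 -0.1] 0.0851
teal [  281    55    70   200 12806] 4843 [ 4.952000e-01  1.670000e-02  1.504749e+02  5.003260e+01 -3.906200e+00] [0.02863702 0.03090073 0.05221378]
purple 1133 [5.92800e-01 9.40000e-03 4.92607e+01 3.68712e+01 8.63188e+01]
```

View pics/w6.png

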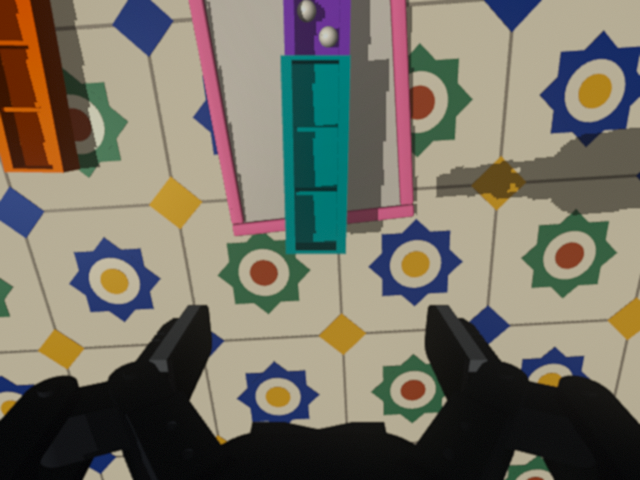

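The wrist view shows teal aligned on purple from (315,55) to (315,253), rim at z 0.051, with both pearls visible at (307,10) and (328,37). Teal sits about 51 mm towards -x. Next is orange.

```bash
python3 - <<'E'
from h import *
from rig import env,kin,status,capture,calibration
def st(t):
    o=status.get_obs();print(t,round(o["clock"],2),np.round(o["position"],4),np.round(o["force"],1),round(o["finger_gap"],4)); return o
env.movep(np.array([.573,.2505,.15]),q(-4.2));env.dwell(.1)
cw=calibration("wrist");p,d=capture("wrist"); cv2.imwrite("pics/w7.png",p[:,:,::-1])
m,s=mask(p,'orange');P=cloud(cw,d,m);S=P[abs(P[:,2]-.024)<.005];r=rect(S);print(s,len(S),r)
st('hov')
ok=len(S)>1500 and abs(r[2]-150)<6 and abs(r[3]-50)<4 and np.hypot(r[0]-.574,r[1]-.2505)<.008
print(ok)
if ok:
    P=np.array([r[0],r[1],0]);Q=q(r[4])
    env.movel(P+[0,0,.03],Q);env.movel(P+[0,0,.004],Q,speed=.05);st('down')
    env.grip(.045);st('grip')
    env.movel(P+[0,0,.05],Q,speed=.08);env.dwell(.1);st('lift')
    p,d=capture("wrist"); cv2.imwrite("pics/w8.png",p[:,:,::-1])
E
```

```text
[  279   124    71   192 12014] 4721 [  0.5739   0.2508 148.965   49.5395  -4.3297]
hov 14.62 [0.5738 0.2479 0.1508] [-0.2  0.3  0. ] 0.085
True
down 16.23 [0.5739 0.2508 0.0038] [-0.  -0.4  0.4] 0.0852
grip 16.66 [0.5745 0.2512 0.0047] [ 0.5 -0.5  1.9] 0.0485
lift 17.48 [0.5733 0.2504 0.0493] [-0.6  0.6 -1.5] 0.0487
```

```bash
python3 -c "
import cv2,numpy as np
a=cv2.imread('pics/w7.png');b=cv2.imread('pics/w8.png');cv2.imwrite('pics/w78.png',cv2.resize(np.hstack([a,b]),(800,300)))"
```

```text
(no output)
```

View pics/w78.png

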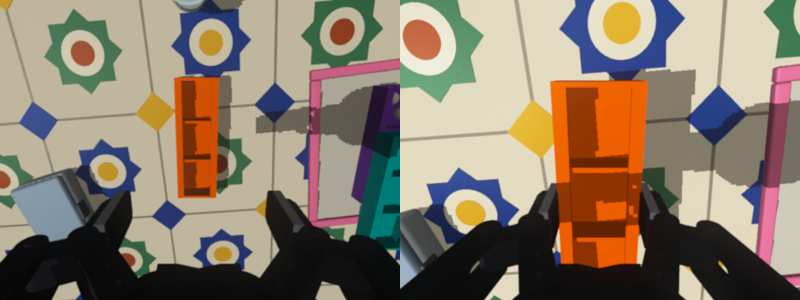

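Orange is held level, mid-length, at (600,170) in the right half of the composite. I'll carry it over and set it down.

```bash
python3 - <<'E'
from h import *
from rig import env,kin,status,capture,calibration
def st(t):
    o=status.get_obs();print(t,round(o["clock"],2),np.round(o["position"],4),np.round(o["force"],1),round(o["finger_gap"],4)); return o
Q=q(-3.5);T=np.array([.546,.0132,0])
env.movel(np.array([.5739,.2508,.15]),q(-4.33))
env.movel(T+[0,0,.15],Q,speed=.2);env.movel(T+[0,0,.072],Q,speed=.1);env.dwell(.2)
f0=st('pre')["force"][2]
for z in np.arange(.063,.0505,-.0015):
    env.movel(T+[0,0,z],Q,speed=.02);o=st('z%.4f'%z)
    if o["force"][2]-f0>3: break
p,d=capture("side"); cv2.imwrite("pics/s9.png",p[:,:,::-1])
E
```

```text
pre 20.83 [0.5466 0.0133 0.0728] [ 0.   0.9 -0.2] 0.0488
z0.0630 21.43 [0.5459 0.0132 0.0629] [-0.   1.  -0.1] 0.0484
z0.0615 21.68 [0.546  0.0132 0.0614] [-0.5  0.  -1.3] 0.0488
z0.0600 21.93 [0.5459 0.0132 0.0599] [ 0.1 -0.4 -1.9] 0.049
z0.0585 22.18 [0.5459 0.0132 0.0584] [ 0.2  0.  -0.7] 0.0485
z0.0570 22.43 [0.5459 0.0132 0.0569] [ 0.8 -0.3 -0.5] 0.0483
z0.0555 22.68 [0.5464 0.0132 0.0557] [ 0.6 -0.4  0. ] 0.0486
z0.0540 22.93 [0.5464 0.0133 0.0556] [-2.3  0.1  9.4] 0.0485
```

View pics/s9.png

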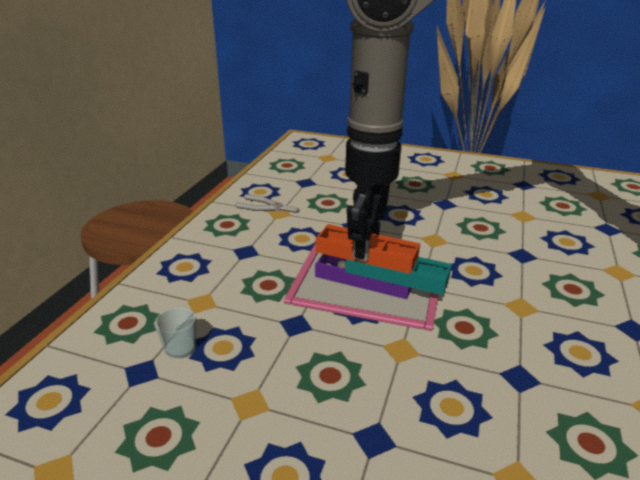

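Orange seats on teal at the expected height, and the side view shows the zigzag at (370,260). I'll release, withdraw and check.

```bash
python3 - <<'E'
from h import *
from rig import env,kin,status,capture,calibration
def st(t):
    o=status.get_obs();print(t,round(o["clock"],2),np.round(o["position"],4),np.round(o["force"],1),round(o["finger_gap"],4)); return o
Q=q(-3.5);T=np.array([.546,.0132,0])
env.movel(T+[0,0,.0555],Q,speed=.02);st('relieved')
env.grip(.056);env.grip(.085);st('open')
env.movel(T+[0,0,.16],Q,speed=.12)
env.movel(np.array([.45,.018,.22]),Q);env.dwell(.2);st('up')
def look(n,k,z,lim=None):
    c=calibration(n);p,d=capture(n)
    cv2.imwrite(f"pics/f_{n}.png",p[:,:,::-1])
    for k,z in (('purple',.027),('teal',.051),('orange',.075)):
        if n=='scene' and k=='orange': p=p.copy(); p[:,:230]=0; p[:90]=0
        try:
            m,s=mask(p,k);P=cloud(c,d,m);S=P[abs(P[:,2]-z)<.005];print(n,k,len(S),rect(S),round(np.percentile(P[:,2],98),3))
        except Exception as e: print(n,k,e)
for n in('wrist','scene','side'): look(n,0,0)
E
```

```text
relieved 23.23 [0.5461 0.0132 0.0557] [-0.3 -0.3  2.4] 0.0487
open 23.88 [0.546  0.0132 0.0555] [-0.2 -0.  -0. ] 0.0849
up 26.01 [0.4502 0.0179 0.2193] [ 0.7 -0.3  0.1] 0.0852
wrist purple 0 [0. 0. 0. 0. 0.] 0.001
wrist teal 1034 [4.43100e-01 2.04000e-02 4.98355e+01 4.42767e+01 8.65401e+01] 0.052
wrist orange 4787 [ 5.378000e-01  1.410000e-02  1.334583e+02  4.934420e+01 -3.488500e+00] 0.076
scene purple 180 [ 5.502000e-01  3.000000e-02  1.439276e+02  1.677630e+01 -2.975600e+00] 0.029
scene teal 255 [ 4.953000e-01  1.710000e-02  1.493159e+02  5.406930e+01 -2.970400e+00] 0.053
scene orange 789 [ 5.457000e-01  1.370000e-02  1.494363e+02  5.301840e+01 -3.467900e+00] 0.078
side purple 297 [ 5.484000e-01  3.650000e-02  1.506119e+02  3.218350e+01 -1.512840e+01] 0.028
side teal 515 [ 4.939000e-01  1.850000e-02  1.499598e+02  5.056850e+01 -3.158900e+00] 0.052
side orange 981 [ 5.436000e-01  1.490000e-02  1.497489e+02  5.274030e+01 -2.990200e+00] 0.076
```

```bash
python3 -c "
import cv2,numpy as np
a=[cv2.imread('pics/f_%s.png'%n) for n in('wrist','side')];cv2.imwrite('pics/f.png',cv2.resize(np.hstack(a),(800,300)))"
```

```text
(no output)
```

View pics/f.png

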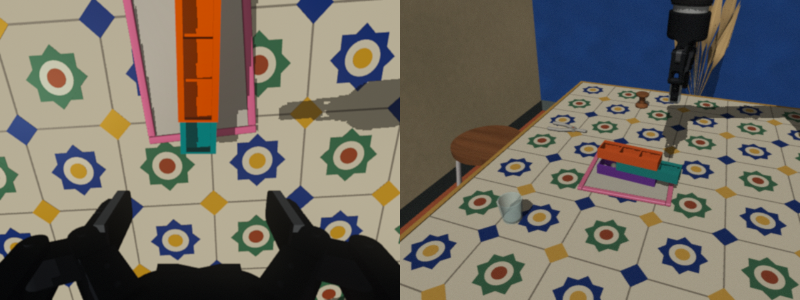

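The views show the zigzag standing level, with orange over purple and teal sticking out 50 mm towards the robot. The cup is unmoved at (512,207) in the composite. Handing in.

```bash
python3 -c "
from rig import sign_off,status
print(sign_off(),status.get_obs()['clock'])"
```

```text
the job is handed in; nothing more can be done
the job is handed in; nothing more can be done
```

The zigzag is stacked and the job is handed in. The teal tray sits on the purple one, shifted one compartment towards the robot, and the orange tray sits on teal straight above purple. Both trays were gripped at mid-length, set down against a light contact force of about 10 N, and released. The arm was clear at about 26 s of the 58 s allowed.

| Check before hand-in | Measured | Expected |
|---|---|---|
| Teal along purple | about -51 mm | -50 mm |
| Orange along purple | 0 to -2.5 mm | 0 mm |
| Both trays across purple | within about 2 mm | 0 mm |
| Alignment with purple | within about 1° | within 15° |
| Teal rim height | 51–53 mm | 51 mm |
| Orange rim height | 75–78 mm | 75 mm |

The cup looks unmoved in the last side view, but I did not measure it.

**Checks that were partial or disagreed:**
- **Purple's final pose:** I could only check it from the strip still visible under the stack. Its far edge and length matched the start in the scene view. The side view gave a meaningless angle fit for that strip (-15°).
- **Last wrist picture:** It cropped orange's far end, so I used the two fixed cameras for orange's position along purple.

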